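# Click the filter wheel on by four and open the shutter

## Task

Put the green filter in the lamp's light path: with a fingertip against the white peg, gently push the filter wheel round clockwise (seen from above) by exactly four clicks, without ever going past the fourth or turning it the wrong way, and let it rest in its stop. Then press the orange shutter button fully down with a fingertip and let it come up again. Only push: do not grip or lift anything, and leave the other things on the bench where they stand.

Things in the scene. Friction and masses are not known exactly. Their poses are not given: they have to be found in the camera images.
- wheel (a joint): Turning angle of the filter wheel in rad: 0 at the start, growing as it turns clockwise seen from above. Twelve click stops per turn, one every 0.5236 rad (30 degrees). Between two stops the resistance rises to about 4 N felt at the peg, a quarter of a click past a stop, and falls to nothing half-way; past half-way (0.26 rad) the wheel is drawn on by itself into the next stop and runs ahead of the finger, with hardly any overshoot.
- wheel_hub (a point): Centre of the upper face of the filter wheel, on its upright axis, 58 mm above the bench. The wheel is a black disc 124 mm across, with twelve coloured filters and a steel boss 24 mm across and 5 mm high. It lies on a silver plate 148 mm across, with a red mark (light path; the green filter comes to it at the fourth click), on a white box 160 x 160 x 40 mm with two short stubs behind.
- peg_mid (a point): Middle of the white finger peg of the wheel: an upright round peg 12 mm in diameter that stands 26 mm above the upper face of the wheel, its axis 50 mm from the wheel's axis. The point is half-way up the peg, 71 mm above the bench; the peg's top is at 84 mm. It goes round with the wheel.
- shutter_top (a point): Centre of the top of the orange round shutter button (32 mm across), on top of a grey box 85 x 115 mm and 42 mm high with a dark face. The button goes straight down.
- shutter (a joint): Travel of the shutter button in m: 0 up, 0.006 fully down; a spring pushes it back up, and takes 5 N when fully down.
- tip_box: Bystander: closed blue box with a pale lid, 85 x 120 mm, 57 mm high; origin at the centre of its underside. It stands on the one side of the filter unit or the other, the shutter box on the opposite side.
- buffer_bottle: Bystander: brown bottle with a blue cap, 60 mm across, 120 mm high; origin at the centre of its underside.
- dish: Bystander: flat round culture dish with a lid, 94 mm across, 18 mm high; origin at the centre of its underside.
- slide_box: Bystander: green box 100 x 85 mm, 36 mm high; origin at the centre of its underside.
- marker: Bystander: white marker pen with a red cap, 14 mm thick and 135 mm long, lying along its own y; origin under its middle.
- mouse: Bystander: black computer mouse 100 x 58 mm, 32 mm high; origin at the centre of its underside.
Things that resemble listed ones, but are neither listed nor needed, are in the scene too. Leave any pink or red look-alike of the part that bears shutter_top alone.

How it is judged:
On the way, in this order (a step that is already met when the one before it is completed fails the run):
1. the wheel rests in the fourth stop clockwise from its start (value of joint wheel between 1.9944 and 2.1944 rad and velocity of joint wheel between -0.1 and 0.1 rad/s), for 0.3 s.
2. the shutter button is pressed down (value of joint shutter above 0.0045 m), for 0.05 s.
At the end, for the whole second after the job is handed in: The wheel rests in the fourth stop clockwise from its start (2.094 rad, within 0.10 rad) and the shutter button has been pressed after that and is up again (less than 1.5 mm down) (all of step 1 and value of joint shutter below 0.0015 m); the robot touches nothing.
It fails at once if the wheel is turned past the fourth click (half a click or more beyond it) (value of joint wheel above 2.3644 rad).
It fails at once if the wheel is turned counter-clockwise out of its starting stop (value of joint wheel below -0.27 rad).
It fails at once if the shutter button is pressed before the wheel is in the fourth stop (value of joint shutter above 0.003 m and (value of joint wheel below 1.8944 rad or value of joint wheel above 2.2944 rad)).
It fails at once if the wheel or its peg is gripped or pushed with more than 20 N (contact force between any of the fingers, the arm and wheel above 20 N).
It fails at once if one of the other things is lifted or moved by more than 15 mm (distance of any of tip_box, buffer_bottle, dish, slide_box, marker, mouse from where it was at the start of the episode above 0.015 m).
It also fails if it takes over 54 s, if anything falls off the work surface, if the arm or the gripper's body presses on something with over 40 N, if the wrist force passes 120 N, or if a joint passes its speed limit or range.

## Robot

A 6-joint arm with a two-finger parallel gripper is mounted at the origin on the work surface. World frame = base frame: x ahead of the robot, y to its left, z up, the work surface at z = 0. Lengths are in m, angles in rad, forces in N, time in s.
With the tool pointing down it reaches from about 0.35 to 0.85 m from the base axis. Payload 8.1 kg.
Tool frame: the origin (TCP) lies at the very end of the fingers, on their centre line; the grasp point (between the pads) lies 19 mm behind it; z points along the fingers, y is the direction in which the jaws open and shut (so a half turn about z gives the same grasp; the last joint's range is limited). The gripper opens to 93 mm and grips with 3 to 60 N. Pads are 15 mm wide; open, the fingers measure 128 mm over their backs; the gripper's body (75 mm by 188 mm) begins 65 mm behind the grasp point.
Start: joints at [1.19, 0.13, 1.488, -0, 1.523, -0.085], TCP at [0.175, 0.574, 0.192] pointing down, gripper open.
Joint ranges: [-2.96, 2.96], [-0.89, 2.26], [0.02, 2.5], [-1.34, 4.48], [0, 2.73], [-2.66, 2.66]. Speed limits (rad/s): [2.39, 2.39, 2.79, 3.14, 3.14, 3.14].

## Interface

Orientations are given as a rotation vector (axis times angle).
In Python, from plant import read_state, read_camera, close_job gives the robot as it stands.
- The arm moves only by the tool jog_arm, never from a script. Its argument "motion" is one flat list of numbers, 7 for each row, row after row: the opening, from 0 (shut) to 1 (fully open), then the shift along the tool's x, y, z scaled (see below), then the turn, a rotation vector about the tool's x, y, z scaled (see below). A call has 1 to 8 rows; each row is the pose to reach, as a shift and turn from the pose measured when the call began, along the tool's axes at that moment; what a row does not reach only later rows make up. The controller multiplies each number of a shift by 0.5 m and each number of a turn by 90 degrees. A row lasts 1/10 s, in which the tool goes at most 50 mm and 8.59 degrees, less where a joint would pass 70% of its speed; a pose out of reach is approached as far as the arm can. A call with a number of a shift or a turn outside -1 to 1 is refused whole. A call with a gripper value outside its range is refused whole. The fingers move at their own pace and stop on an object; "grip_force" is the grip in N (left out, the last holds). Time passes only in rows, so rows that repeat a pose let the fingers close. It gives the time, the measured TCP pose, the force and the opening at its end, in the units of the state.
- read_state(): the state, without advancing time (a new reading comes with each control period).
- read_camera(name): name is "scene" or "side" or "wrist"; returns a dict with "frame" (480x640x3 uint8, red, green, blue), "vertical_fov" (degrees; the focal length in pixels is half the picture's height over the tangent of half this angle, whatever the lens; pixels are square), "cx", "cy" (the principal point, pixels), "dist_coeffs" ([k1, k2, p1, p2, k3] as OpenCV has them; the pictures are not rectified), "world_from_camera" (4x4, takes a point from camera to world coordinates); the wrist camera has in their place "hand_eye" (4x4, takes a point from camera to tool coordinates, whose origin is the TCP and whose axes are the flange's). Camera axes: x right, y down, z forward; pixel columns grow to the right and rows downward; lengths in m; the calibration is good to about 2 mm. A picture is of the moment at which its call begins: read the wrist's pose just before it. There is no depth.
- close_job(): hands the job in, once; it reports no verdict.
The state is a dict: "t": time; "q": joint angles; "dq": joint speeds; "joint_torque": joint torques, N m; "tool_pos": TCP position; "orientation": TCP orientation; "force": force on the tool from outside, world axes, zero at the start; "wrist_torque": the same for the moment, N m; "opening": finger opening in m.
Only numpy, scipy, OpenCV 4.12 (cv2) and the standard library are available. Lean on these libraries where they do the work, as an engineer would, in place of code of your own. Each camera call takes 0.05 s, during which the arm holds its last target.

## Working session

There is one attempt and no reset: what is moved stays moved. The work goes in short steps, Python scripts to look and compute and a tool call to move; the robot and the scene stay as the last step left them, time stands still between calls to the robot, and variables do not carry over. Pictures are saved under pics/ and viewed, and the job is handed in when it is done.

Besides the shell and the picture viewer there is one more tool, called after "Call:" by a JSON object that holds its "op" and its "data", one argument or row to a line. jog_arm: Moves the arm, as the interface text tells. Its arguments: {"type":"object","properties":{"motion":{"type":"array","items":{"type":"number"}},"grip_force":{"type":"number"}},"required":["motion"]}

```bash
mkdir -p pics; ls
cat > h.py <<'E'
import numpy as np, cv2
from scipy.spatial.transform import Rotation as R
from plant import read_state, read_camera
def cam(n,name=None):
    s=read_state(); c=read_camera(n)
    if 'world_from_camera' in c: T=np.array(c['world_from_camera'])
    else:
        W=np.eye(4);W[:3,:3]=R.from_rotvec(s['orientation']).as_matrix();W[:3,3]=s['tool_pos']
        T=W@np.array(c['hand_eye'])
    f=240/np.tan(np.radians(c['vertical_fov'])/2)
    K=np.array([[f,0,c['cx']],[0,f,c['cy']],[0,0,1]]);d=np.array(c['dist_coeffs'],float)
    if name:
        cv2.imwrite('pics/%s.png'%name,c['frame'][:,:,::-1]); np.savez('pics/%s.npz'%name,T=T,K=K,d=d,f=c['frame'])
    return c['frame'],T,K,d
def load(name):
    z=np.load('pics/%s.npz'%name); return z['f'],z['T'],z['K'],z['d']
def onplane(uv,z,T,K,d):
    p=cv2.undistortPoints(np.array(uv,float).reshape(-1,1,2),K,d).reshape(-1,2)
    r=np.c_[p,np.ones(len(p))]@T[:3,:3].T; o=T[:3,3]
    return o+r*((z-o[2])/r[:,2])[:,None]
def proj(P,T,K,d):
    Ti=np.linalg.inv(T); return cv2.projectPoints(np.array(P,float).reshape(-1,1,3),cv2.Rodrigues(Ti[:3,:3])[0],Ti[:3,3],K,d)[0].reshape(-1,2)
E
python3 - <<'E'
from h import *
s=read_state();print(s)
print(R.from_rotvec(s['orientation']).as_matrix().round(3))
for n in ['scene','side','wrist']:
    f,T,K,d=cam(n,n+'0');print(n,T.round(3).tolist(),K[0,0],d)
E
```

```text
pics
{'t': 0.0, 'q': array([ 1.18958902e+00,  1.31136320e-01,  1.48927738e+00,  3.31879272e-05,
        1.52298694e+00, -8.54003321e-02]), 'dq': array([-3.98109767e-04,  6.18964991e-05,  5.86458711e-04,  2.20860585e-04,
        4.82690911e-04,  1.34915623e-03]), 'joint_torque': array([-5.71823803e-04, -5.59841931e+01, -4.91760314e+01,  7.68352021e-02,
        3.51011159e-02, -1.15169587e-04]), 'tool_pos': array([0.17464456, 0.5733806 , 0.19050337]), 'orientation': array([-4.62896269e-01, -3.10684649e+00,  2.75059925e-03]), 'force': array([ 0.17250699,  0.5462461 , -0.46026681]), 'wrist_torque': array([-0.04389453,  0.00943153,  0.02726753]), 'opening': 0.09286928147531186}
[[-0.957  0.292 -0.001]
 [ 0.292  0.957 -0.002]
 [ 0.    -0.002 -1.   ]]
scene [[-0.804, 0.41, -0.43, 1.116], [0.594, 0.554, -0.583, 0.79], [-0.001, -0.725, -0.689, 1.012], [0.0, 0.0, 0.0, 1.0]] 465.2699375482103 [-0.11406999  0.          0.          0.          0.        ]
side [[0.985, -0.115, 0.132, 0.356], [-0.175, -0.658, 0.732, -0.952], [0.002, -0.744, -0.668, 0.937], [0.0, 0.0, 0.0, 1.0]] 520.8094990591118 [-0.00509413  0.          0.          0.          0.        ]
wrist [[0.292, 0.923, 0.249, 0.107], [0.956, -0.281, -0.078, 0.593], [-0.002, 0.261, -0.965, 0.384], [0.0, 0.0, 0.0, 1.0]] 377.69977360150574 [-0.05344249  0.          0.          0.          0.        ]
```

View pics/scene0.png

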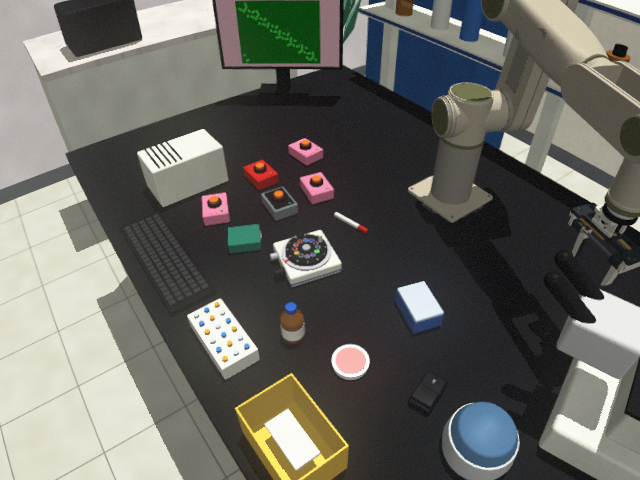

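View pics/side0.png

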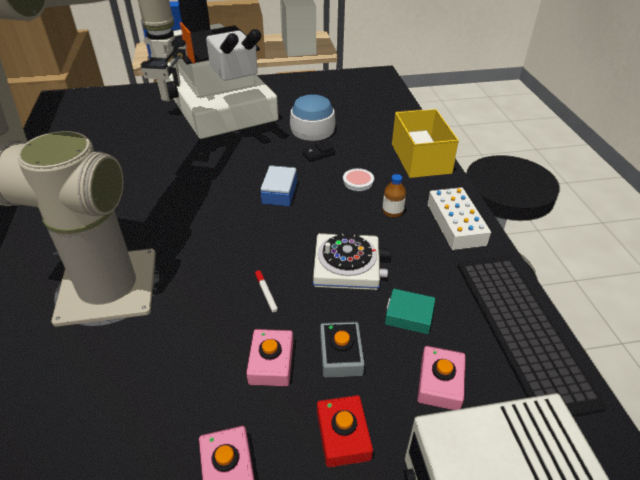

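View pics/wrist0.png

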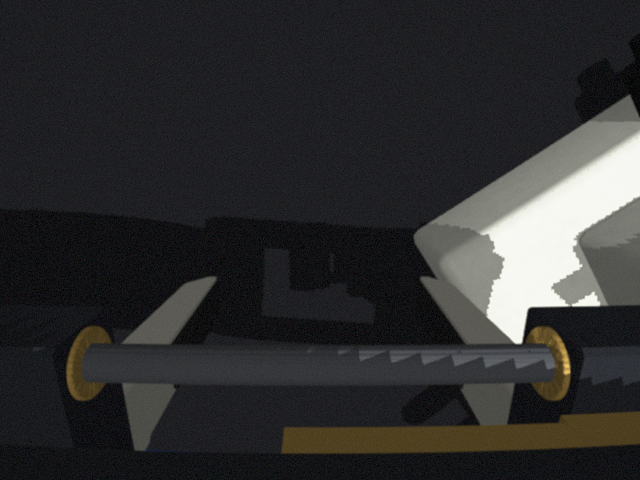

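Scene view: wheel near (306,247), grey shutter box with orange button at (279,197). In the side view they are at (347,250) and (342,340); the other button boxes are pink or red. I'll zoom in on the wheel.

Run:
```python
from h import *
a=load('scene0')[0][180:300,240:360]; b=load('side0')[0][215:385,290:400]
A=cv2.resize(a,(480,480),interpolation=cv2.INTER_CUBIC);B=cv2.resize(b,(310,480),interpolation=cv2.INTER_CUBIC)
cv2.imwrite('pics/zoom0.png',np.hstack([A,B])[:,:,::-1])
b=load('side0')[0][220:290,305:395]
cv2.imwrite('pics/zoom1.png',cv2.resize(b,(720,560),interpolation=cv2.INTER_CUBIC)[:,:,::-1])
```

```text
(no output)
```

View pics/zoom0.png

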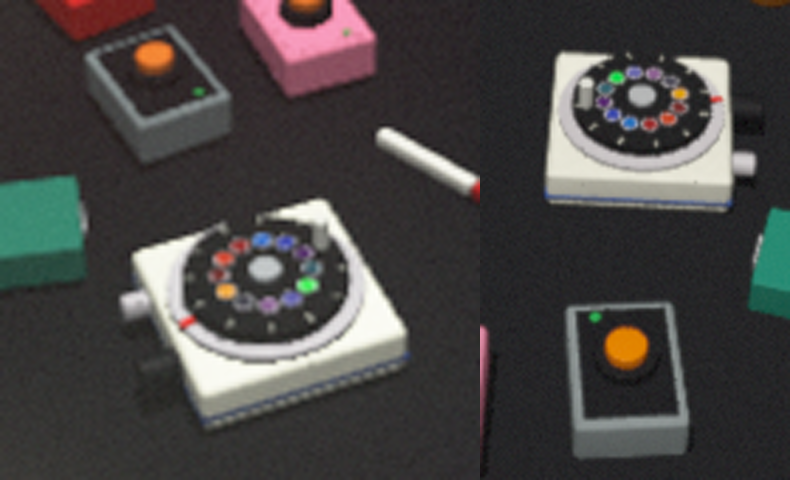

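View pics/zoom1.png

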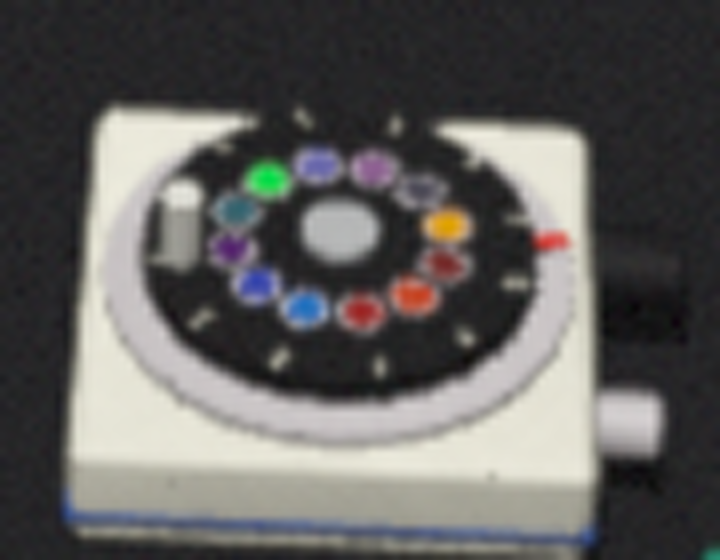

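Run:
```python
from h import *
o=-0.45
pts={'side0':{'hub':((340/8+305+o,230/8+220+o),.063),'peg':((183/8+305+o,192/8+220+o),.084),'red':((551/8+305+o,242/8+220+o),.053),
 'shut':((627/310*110*0+ (627-480)/310*110+290+o, 345/480*170+215+o),.052),'tip':((278,172),.057)},
 'scene0':{'hub':((265/4+240+o,267/4+180+o),.063),'peg':((320/4+240+o,228/4+180+o),.084),'red':((188/4+240+o,322/4+180+o),.053),'shut':((155/4+240+o,53/4+180+o),.052),'tip':((420,295),.057)}}
for n in pts:
  f,T,K,d=load(n)
  for k,(uv,z) in pts[n].items(): print(n,k,np.round(uv,1),onplane([uv],z,T,K,d).round(4))
```

```text
side0 hub [347.  248.3] [[ 0.5924 -0.034   0.063 ]]
side0 peg [327.4 243.6] [[ 0.5432 -0.0311  0.084 ]]
side0 red [373.4 249.8] [[ 0.6587 -0.0402  0.053 ]]
side0 shut [341.7 336.7] [[ 0.5251 -0.2891  0.052 ]]
side0 tip [278 172] [[0.464  0.3331 0.057 ]]
scene0 hub [305.8 246.3] [[ 0.5934 -0.0324  0.063 ]]
scene0 peg [319.6 236.6] [[ 0.5497 -0.0239  0.084 ]]
scene0 red [286.6 260. ] [[ 0.6642 -0.0273  0.053 ]]
scene0 shut [278.3 192.8] [[ 0.5163 -0.3095  0.052 ]]
scene0 tip [420 295] [[0.4509 0.2966 0.057 ]]
```

```bash
cat >> h.py <<'E'
def Rdown(yaw):
    x=np.array([np.cos(yaw),np.sin(yaw),0]);z=np.array([0,0,-1.]);return np.c_[x,np.cross(z,x),z]
def row(pos,yawdeg,s=None):
    s=s or read_state(); R0=R.from_rotvec(s['orientation']).as_matrix()
    sh=R0.T@(np.array(pos)-s['tool_pos'])/0.5
    tv=R.from_matrix(R0.T@Rdown(np.radians(yawdeg))).as_rotvec()/(np.pi/2)
    return np.r_[sh,tv].round(4).tolist()
E
python3 - <<'E'
from h import *
print(row([0.37,0.24,0.21],125)); print(row([0.57,-0.10,0.22],90))
E
```

```text
[-0.5681, -0.5243, -0.0379, -0.0009, 0.0002, 0.4228]
[-1.1489, -1.0581, -0.0572, -0.0008, 0.0005, 0.8117]
```

Call:
{"op": "jog_arm", "data": {
  "motion": [0,-0.57,-0.525,-0.04,0,0,0.42,0,-0.57,-0.525,-0.04,0,0,0.42,0,-0.57,-0.525,-0.04,0,0,0.42,0,-0.57,-0.525,-0.04,0,0,0.42,0,-0.57,-0.525,-0.04,0,0,0.42,0,-0.57,-0.525,-0.04,0,0,0.42,0,-0.57,-0.525,-0.04,0,0,0.42,0,-0.57,-0.525,-0.04,0,0,0.42]
}}

```text
t: 0.95
tool_pos: [0.3716, 0.2369, 0.2112]
orientation: [1.445, 2.788, -0.002]
force: [0.2, 0.1, 0.5]
opening: 0.0336
```

Run:
```python
from h import *
print(read_state()['opening'],row([0.57,-0.10,0.22],90))
```

```text
0.03362635158887956 [-0.7793, -0.0643, -0.0166, -0.0003, 0.001, 0.3911]
```

Call:
{"op": "jog_arm", "data": {
  "motion": [0,-0.78,-0.065,-0.016,0,0,0.39,0,-0.78,-0.065,-0.016,0,0,0.39,0,-0.78,-0.065,-0.016,0,0,0.39,0,-0.78,-0.065,-0.016,0,0,0.39,0,-0.78,-0.065,-0.016,0,0,0.39,0,-0.78,-0.065,-0.016,0,0,0.39,0,-0.78,-0.065,-0.016,0,0,0.39,0,-0.78,-0.065,-0.016,0,0,0.39]
}}

```text
t: 1.75
tool_pos: [0.5705, -0.1029, 0.2193]
orientation: [2.22, 2.222, -0.002]
force: [0.3, 1.2, 0.7]
opening: 0.0005
```

Call:
{"op": "jog_arm", "data": {
  "motion": [0,0,0,0,0,0,0,0,0,0,0,0,0,0]
}}

```text
t: 1.95
tool_pos: [0.5702, -0.1039, 0.2183]
orientation: [-2.222, -2.219, 0.003]
force: [-0.1, -0.1, 0.2]
opening: 0.0005
```

Run:
```python
from h import *
s=read_state();print(s['tool_pos'],s['q'],s['opening'])
cam('wrist','w1')
```

```text
[ 0.57020226 -0.10387832  0.21829021] [-2.67625458e-01  6.76293052e-02  1.50661939e+00 -1.47047162e-03
  1.56920585e+00 -2.66339120e-01] 0.0005211235697171982
```

View pics/w1.png

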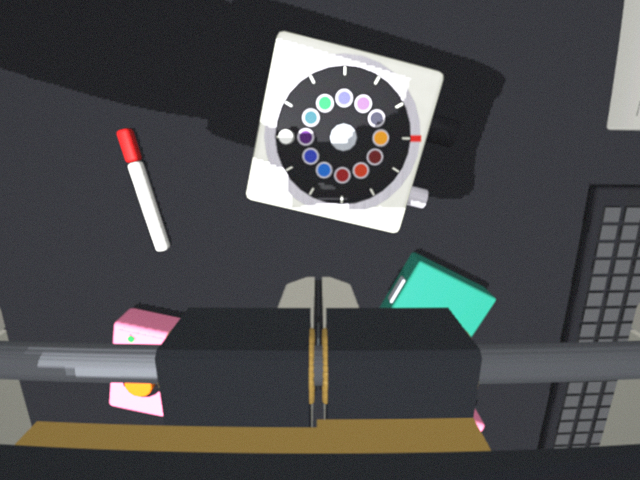

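Wrist view: peg top at about (286,136), boss at (343,136), red mark at (416,138), green filter at (324,103). The shut fingertip is at about (318,280).

Run:
```python
from h import *
f,T,K,d=load('w1')
a=f[20:240,235:455];cv2.imwrite('pics/z2.png',cv2.resize(a,(600,600),interpolation=cv2.INTER_CUBIC)[:,:,::-1])
g=f.min(2)
for nm,(u,v),z in [('boss',(343,136),.063),('peg',(286,136),.084),('red',(416,138),.053)]:
    m=np.zeros(g.shape,bool);m[v-14:v+15,u-14:u+15]=1
    if nm=='red': m&=(f[:,:,0]>130)&(f[:,:,1]<90)
    else: m&=g>150
    n,l,st,c=cv2.connectedComponentsWithStats(m.astype(np.uint8))
    i=l[v,u];uv=c[i];print(nm,uv,st[i],onplane([uv],z,T,K,d).round(4))
# predicted peg base/top and filters
H=onplane([[343,136]],.063,T,K,d)[0]
print(proj([[.5702,-.1039,.2183]],T,K,d))
for uv in [(381,138),(305,137),(344,98),(343,175)]: 
    p=onplane([uv],.058,T,K,d)[0]-H;print(p[:2].round(4),np.degrees(np.arctan2(p[1],p[0])))
```

```text
boss [342.67446043 136.13669065] [330 123  26  27 556] [[ 0.5935 -0.0321  0.063 ]]
peg [285.36507937 135.84126984] [277 129  17  15 189] [[ 0.544  -0.0318  0.084 ]]
red [414.59183673 138.        ] [410 136  10   5  49] [[ 0.6607 -0.0336  0.053 ]]
[[315.59508667 271.85126713]]
[ 0.0349 -0.0017] -2.7738813848746164
[-0.0342 -0.0008] -178.60756283713258
[0.0008 0.0329] 88.67465094215216
[ 0.0008 -0.0352] -88.66752007620016
```

View pics/z2.png

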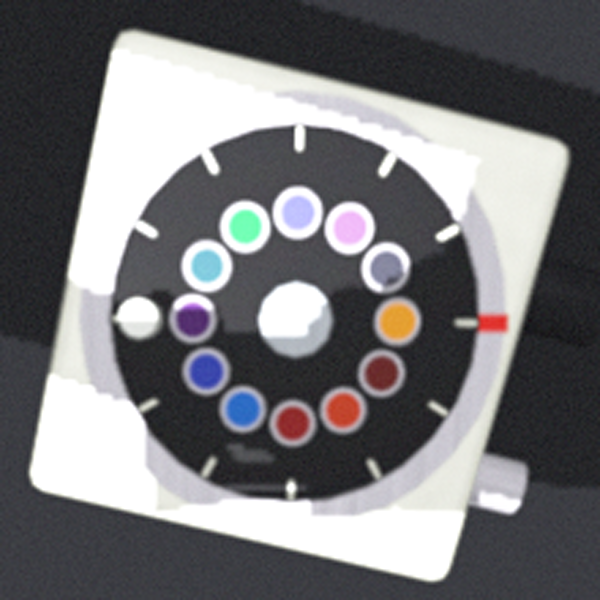

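```bash
cat >> h.py <<'E'
HUB=np.array([.5933,-.0322])
def arc(thdeg,gap=0.0,z=.069,s=None,r=.0495):
    t=np.radians(thdeg); o=np.array([-r,-.0135-gap]);c,n=np.cos(-t),np.sin(-t)
    p=HUB+np.array([[c,-n],[n,c]])@o
    return row([p[0],p[1],z],90-thdeg,s)
E
python3 - <<'E'
from h import *
print(arc(0,.012,.1),arc(0,.012,.069))
E
```

```text
[0.0904, -0.0521, 0.2373, -0.0011, 0.0005, 0.0001] [0.0904, -0.052, 0.2993, -0.0011, 0.0005, 0.0001]
```

Call:
{"op": "jog_arm", "data": {
  "motion": [0,0.09,-0.052,0.1,0,0,0,0,0.09,-0.052,0.2,0,0,0,0,0.09,-0.052,0.24,0,0,0,0,0.09,-0.052,0.27,0,0,0,0,0.09,-0.052,0.3,0,0,0,0,0.09,-0.052,0.3,0,0,0]
}}

```text
t: 2.6
tool_pos: [0.5433, -0.0575, 0.068]
orientation: [-2.22, -2.221, 0.004]
force: [-0.3, 0.0, -0.6]
opening: 0.0004
```

Run:
```python
from h import *
cam('wrist','w2');s=read_state();print(s['tool_pos'],s['force'])
for g in (0.004,0): print(arc(0,g))
for a in (5,10,15,20,25,30): print(a,arc(a))
```

```text
[ 0.54431615 -0.05789519  0.06943182] [0.01830025 0.12435929 1.17100163]
[0.0164, -0.001, 0.0008, -0.0006, 0.0006, 0.0002]
[0.0244, -0.001, 0.0008, -0.0006, 0.0006, 0.0002]
5 [0.0331, -0.003, 0.0008, -0.0006, 0.0006, 0.0558]
10 [0.042, -0.0042, 0.0008, -0.0006, 0.0007, 0.1113]
15 [0.0509, -0.0046, 0.0008, -0.0006, 0.0007, 0.1669]
20 [0.0599, -0.0043, 0.0008, -0.0005, 0.0007, 0.2224]
25 [0.0688, -0.0031, 0.0008, -0.0005, 0.0007, 0.278]
30 [0.0775, -0.0012, 0.0008, -0.0005, 0.0008, 0.3335]
```

View pics/w2.png

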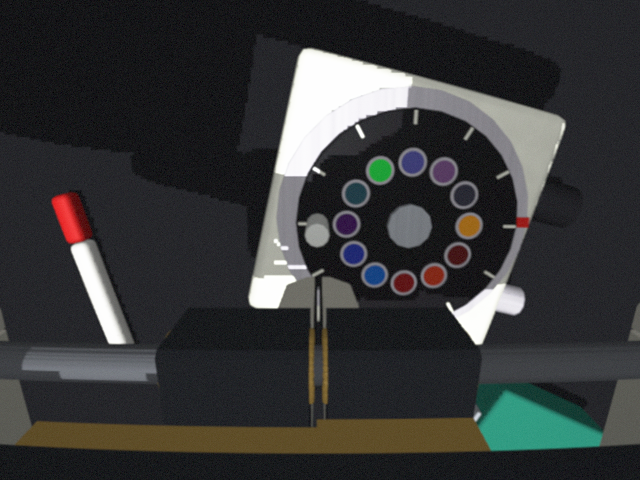

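The finger stands squarely behind the peg (peg at (317,233), tip at about (318,285)). I'll start the push slowly.

Call:
{"op": "jog_arm", "data": {
  "motion": [0,0.01,-0.001,0.001,0,0,0,0,0.018,-0.001,0.001,0,0,0,0,0.0244,-0.001,0.001,0,0,0,0,0.028,-0.0018,0.001,0,0,0.022,0,0.0315,-0.0027,0.001,0,0,0.045,0,0.035,-0.0032,0.001,0,0,0.067,0,0.0385,-0.0037,0.001,0,0,0.089,0,0.042,-0.0042,0.001,0,0,0.111]
}}

```text
t: 3.45
tool_pos: [0.5426, -0.0367, 0.0695]
orientation: [2.407, 2.018, -0.001]
force: [0.0, 0.2, -0.1]
opening: 0.0007
```

Run:
```python
from h import *
s=read_state();print(s['tool_pos'],s['force'])
for a in (12.5,15,17.5,20,22.5,25,27.5,30): print(a,arc(a))
```

```text
[ 0.54260696 -0.03669139  0.06953644] [ 0.01776615  0.23607905 -0.07439417]
12.5 [0.0038, -0.0018, 0.0011, 0.0001, 0.0007, 0.0272]
15 [0.0082, -0.0027, 0.0011, 0.0001, 0.0007, 0.055]
17.5 [0.0126, -0.0034, 0.0011, 0.0001, 0.0007, 0.0828]
20 [0.0171, -0.0039, 0.0011, 0.0001, 0.0007, 0.1105]
22.5 [0.0215, -0.0042, 0.001, 0.0001, 0.0007, 0.1383]
25 [0.026, -0.0044, 0.001, 0.0001, 0.0007, 0.1661]
27.5 [0.0305, -0.0043, 0.001, 0.0001, 0.0007, 0.1939]
30 [0.0349, -0.004, 0.001, 0.0002, 0.0007, 0.2217]
```

Run:
```python
from h import *
cam('wrist','w3')
```

```text
(no output)
```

View pics/w3.png

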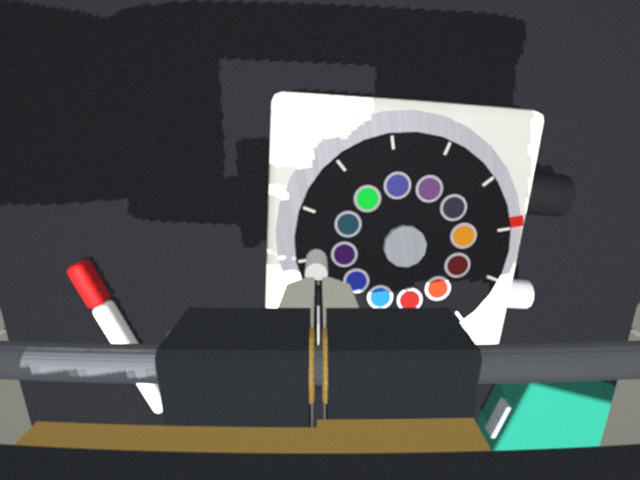

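```bash
cat >> h.py <<'E'
def wheel(name):
    f,T,K,d=load(name); out={}
    # local hub refine from boss not needed; search all filters
    N=321; xs=np.linspace(-.07,.07,N); X,Y=np.meshgrid(xs,-xs)
    P=np.c_[(HUB[0]+X).ravel(),(HUB[1]+Y).ravel(),np.full(X.size,.058)]
    uv=proj(P,T,K,d).astype(np.float32).reshape(N,N,2)
    w=cv2.remap(f,uv[...,0],uv[...,1],cv2.INTER_LINEAR)
    hsv=cv2.cvtColor(w,cv2.COLOR_RGB2HSV); r=np.hypot(X,Y)
    m=(r>.026)&(r<.044)
    for nm,lo,hi in (('green',55,75),('orange',12,24)):
        k=m&(hsv[...,0]>=lo)&(hsv[...,0]<=hi)&(hsv[...,1]>90)&(hsv[...,2]>60)
        n,l,st,c=cv2.connectedComponentsWithStats(k.astype(np.uint8))
        if n>1:
            i=1+st[1:,4].argmax(); x=np.interp(c[i][0],range(N),xs); y=-np.interp(c[i][1],range(N),xs)
            out[nm]=(round(float(np.degrees(np.arctan2(y,x))),1),round(float(np.hypot(x,y))*1e3,1),int(st[i,4]))
    cv2.imwrite('pics/%s_top.png'%name,cv2.resize(w,(480,480))[:,:,::-1]); return out
E
python3 - <<'E'
from h import *
for n in ('w1','w2','w3'): print(n,wheel(n))
E
```

```text
w1 {'green': (118.9, 33.1, 368), 'orange': (-1.7, 34.9, 578)}
w2 {'green': (118.9, 32.5, 599), 'orange': (-2.8, 35.5, 596)}
w3 {'green': (119.1, 32.7, 597), 'orange': (-2.9, 35.0, 589)}
```

Run:
```python
from h import *
cam('scene','s3');cam('side','d3');print(read_state()['force'],read_state()['tool_pos'])
a=load('s3')[0][190:290,250:350]; b=load('d3')[0][190:290,290:390]; c=load('w3')[0][200:340,240:400]
Z=lambda i:cv2.resize(i,(400,400),interpolation=cv2.INTER_CUBIC)
cv2.imwrite('pics/z3.png',np.hstack([Z(a),Z(b)])[:,:,::-1])
cv2.imwrite('pics/z4.png',cv2.resize(c,(640,560),interpolation=cv2.INTER_CUBIC)[:,:,::-1])
```

```text
[ 0.13805414 -0.19420801 -0.5893959 ] [ 0.54257838 -0.03674992  0.06943601]
```

View pics/z3.png

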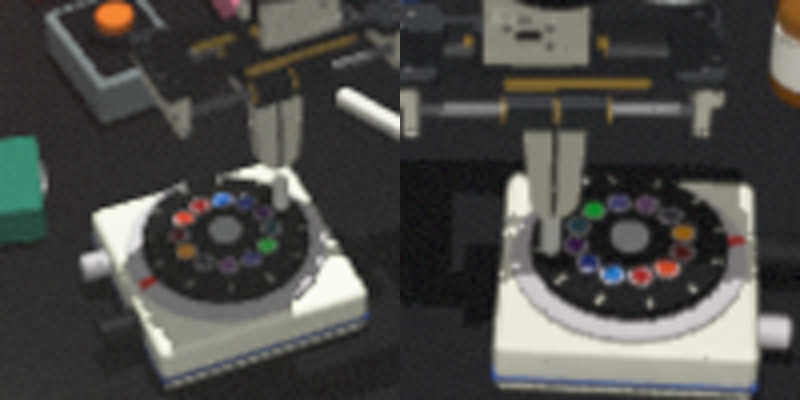

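View pics/z4.png

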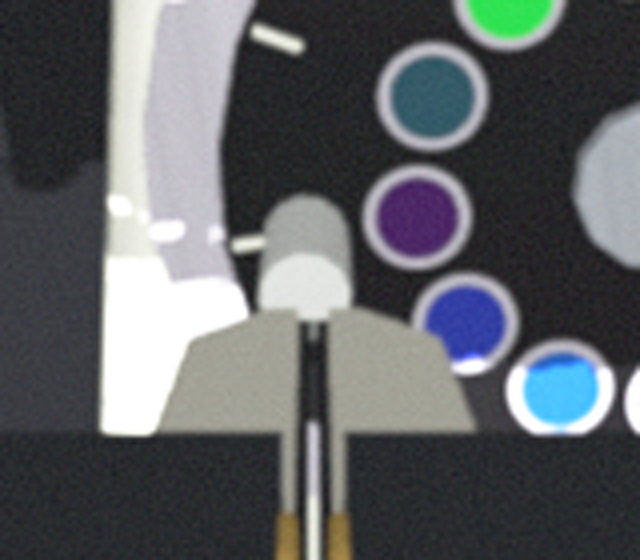

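```bash
cat >> h.py <<'E'
def tri(obs):
    A=np.zeros((3,3));b=np.zeros(3);L=[]
    for n,uv in obs:
        f,T,K,d=load(n);p=onplane([uv],0,T,K,d)[0];o=T[:3,3];r=(p-o)/np.linalg.norm(p-o);M=np.eye(3)-np.outer(r,r);A+=M;b+=M@o;L.append((M,o))
    x=np.linalg.solve(A,b);return x.round(4),[round(float(np.linalg.norm(M@(x-o)))*1e3,1) for M,o in L]
E
python3 - <<'E'
from h import *
print(tri([('d3',(327,244)),('s3',(318,231))]))
s=read_state();Rm=R.from_rotvec(s['orientation']).as_matrix()
f,T,K,d=load('w3')
pt=lambda x,y,z:s['tool_pos']+Rm@np.array([x,y,z])
for x in(-.0075,0,.0075):
  for z in (0,-.02,-.04): print(x,z,proj([pt(x,0,z)],T,K,d).round(1))
for n in('d3','s3'):
  f,T,K,d=load(n);print(n,proj([s['tool_pos'],pt(.0075,0,0),pt(-.0075,0,0),[.544,-.032,.084],[.544,-.032,.058]],T,K,d).round(1).tolist())
E
```

```text
(array([ 0.5418, -0.0402,  0.0903]), [1.4, 1.4])
-0.0075 0 [[315.2 285.1]]
-0.0075 -0.02 [[315.  300.3]]
-0.0075 -0.04 [[314.7 318.8]]
0 0 [[315.1 272.3]]
0 -0.02 [[314.9 286.3]]
0 -0.04 [[314.6 303.4]]
0.0075 0 [[315.1 259.2]]
0.0075 -0.02 [[314.8 271.9]]
0.0075 -0.04 [[314.5 287.7]]
d3 [[327.5, 249.5], [327.5, 247.4], [327.6, 251.6], [327.8, 243.8], [327.6, 251.5]]
s3 [[319.0, 236.8], [320.1, 238.3], [317.9, 235.2], [319.5, 234.2], [319.6, 240.7]]
```

The views disagree with the reported TCP. Triangulating the fingertip gives z≈0.090 against the TCP's 0.069, so the tip is passing over the peg (no force, wheel not turned). I'll back off, lower by 12 mm and measure the tip height again.

Run:
```python
from h import *
print(arc(0,.014,.072),arc(0,.014,.057))
```

```text
[-0.0448, 0.0103, -0.0051, -0.0001, 0.0007, -0.1102] [-0.0448, 0.0103, 0.0249, -0.0001, 0.0007, -0.1102]
```

Call:
{"op": "jog_arm", "data": {
  "motion": [0,-0.045,0.01,-0.005,0,0,-0.11,0,-0.045,0.01,-0.005,0,0,-0.11,0,-0.045,0.01,0.01,0,0,-0.11,0,-0.045,0.01,0.02,0,0,-0.11,0,-0.045,0.01,0.025,0,0,-0.11,0,-0.045,0.01,0.025,0,0,-0.11]
}}

```text
t: 4.2
tool_pos: [0.5428, -0.0592, 0.0559]
orientation: [-2.222, -2.22, 0.003]
force: [0.2, 0.1, 0.1]
opening: 0.0006
```

Run:
```python
from h import *
s=read_state();print(s['force'],s['tool_pos'])
cam('scene','s4');cam('side','d4');cam('wrist','w4')
a=load('s4')[0][190:290,250:350]; b=load('d4')[0][190:290,290:390]
Z=lambda i:cv2.resize(i,(400,400),interpolation=cv2.INTER_CUBIC)
cv2.imwrite('pics/z5.png',np.hstack([Z(a),Z(b)])[:,:,::-1])
print(wheel('w4'))
```

```text
[0.20555701 0.08964839 0.10139252] [ 0.54281402 -0.05920654  0.05587599]
{'green': (119.1, 32.8, 605), 'orange': (-2.6, 35.1, 600)}
```

View pics/z5.png

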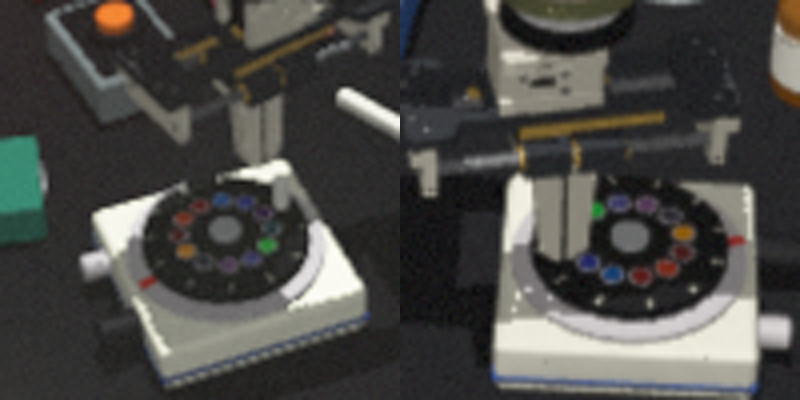

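Run:
```python
from h import *
print(tri([('d4',(330.3,254.3)),('s4',(314.3,230))]))
P=[.5428,-.0592,.0559]
for n in('d4','s4'):
  f,T,K,d=load(n)
  for dz in (0,.01,.02,.03): print(n,dz,proj([np.array(P)+[0,-.0075,dz],np.array(P)+[0,.0075,dz]],T,K,d).round(1).tolist())
f,T,K,d=load('w4'); a=f[200:340,240:400];cv2.imwrite('pics/z6.png',cv2.resize(a,(640,560),interpolation=cv2.INTER_CUBIC)[:,:,::-1])
a=load('d4')[0][230:270,310:350]; b=load('s4')[0][210:250,295:335]
Z=lambda i:cv2.resize(i,(400,400),interpolation=cv2.INTER_CUBIC)
cv2.imwrite('pics/z7.png',np.hstack([Z(a),Z(b)])[:,:,::-1])
```

```text
(array([ 0.5431, -0.0623,  0.0776]), [1.3, 1.3])
d4 0 [[329.8, 261.9], [328.7, 257.7]]
d4 0.01 [[329.9, 258.9], [328.7, 254.7]]
d4 0.02 [[330.0, 255.9], [328.8, 251.7]]
d4 0.03 [[330.1, 252.9], [328.9, 248.7]]
s4 0 [[313.3, 234.6], [316.2, 237.4]]
s4 0.01 [[313.2, 232.2], [316.1, 234.9]]
s4 0.02 [[313.1, 229.7], [316.0, 232.5]]
s4 0.03 [[313.0, 227.2], [316.0, 230.0]]
```

View pics/z7.png

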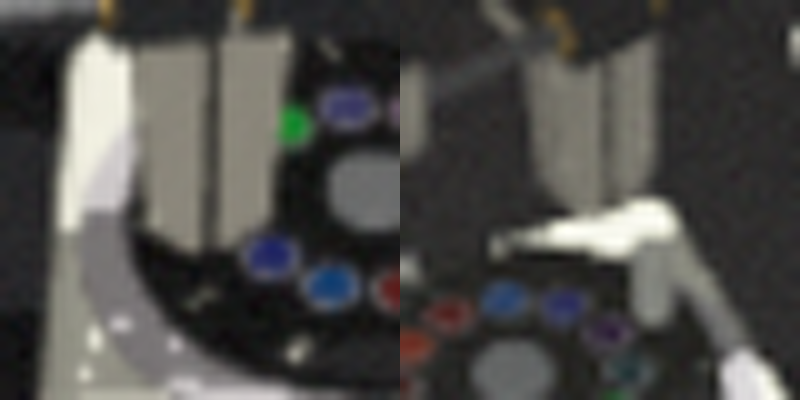

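View pics/z6.png

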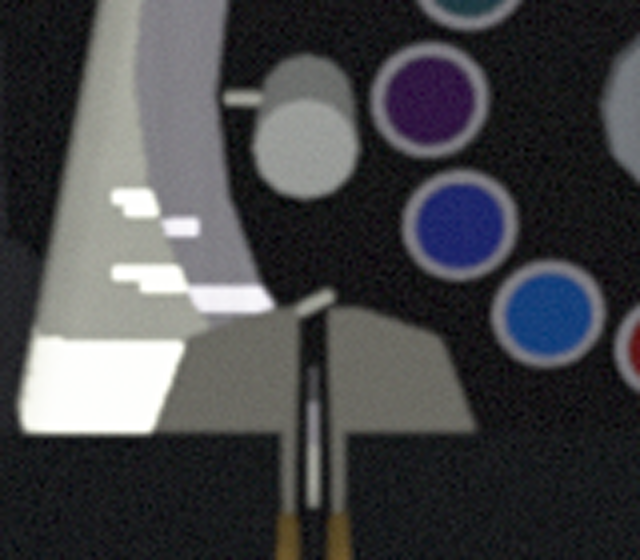

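The fingertip sits about 21 mm above the reported TCP in both poses, so I'll allow for that. Lowering the TCP to 0.048 puts the tip at about 0.069.

Call:
{"op": "jog_arm", "data": {
  "motion": [0,0,0,0.008,0,0,0,0,0,0,0.016,0,0,0,0,0,0,0.016,0,0,0]
}}

```text
t: 4.65
tool_pos: [0.5431, -0.0595, 0.0481]
orientation: [-2.222, -2.221, 0.003]
force: [0.1, 0.1, -0.8]
opening: 0.0004
```

Run:
```python
from h import *
s=read_state();print(s['tool_pos'],s['force'])
for g in (.01,.006,.003,0): print(g,arc(0,g,.048))
for a in (3,6,9,12): print(a,arc(a,0,.048))
```

```text
[ 0.54307506 -0.05945097  0.04811034] [ 0.11581446  0.13785242 -0.76978137]
0.01 [0.0075, 0.0014, 0.0002, -0.0009, 0.0005, -0.0003]
0.006 [0.0155, 0.0014, 0.0002, -0.0009, 0.0005, -0.0003]
0.003 [0.0215, 0.0014, 0.0002, -0.0009, 0.0005, -0.0003]
0 [0.0275, 0.0014, 0.0002, -0.0009, 0.0005, -0.0003]
3 [0.0327, 0.0002, 0.0002, -0.0009, 0.0006, 0.0331]
6 [0.038, -0.0008, 0.0002, -0.0009, 0.0006, 0.0664]
9 [0.0433, -0.0016, 0.0002, -0.0009, 0.0006, 0.0997]
12 [0.0487, -0.002, 0.0002, -0.0008, 0.0006, 0.1331]
```

Call:
{"op": "jog_arm", "data": {
  "motion": [0,0.0075,0.001,0,0,0,0,0,0.0155,0.001,0,0,0,0,0,0.0215,0.001,0,0,0,0,0,0.0275,0.001,0,0,0,0,0,0.0327,0,0,0,0,0.033,0,0.038,-0.001,0,0,0,0.066]
}}

```text
t: 5.25
tool_pos: [0.5425, -0.041, 0.0482]
orientation: [2.335, 2.1, -0.004]
force: [-1.0, -5.5, 0.8]
opening: 0.0005
```

Run:
```python
from h import *
s=read_state();print(s['tool_pos'],s['force'])
cam('wrist','w5');print(wheel('w5'))
for a in (8,10,12,14,16,18,20,22): print(a,arc(a,0,.048,s))
```

```text
[ 0.54245408 -0.04099212  0.04824445] [-1.00893173 -5.50213362  0.8200486 ]
{'green': (113.5, 32.7, 596), 'orange': (-8.2, 35.2, 603)}
8 [0.0046, -0.0006, 0.0005, -0.0008, 0.0016, 0.0214]
10 [0.0081, -0.0014, 0.0005, -0.0008, 0.0016, 0.0437]
12 [0.0116, -0.002, 0.0005, -0.0008, 0.0016, 0.0659]
14 [0.0152, -0.0025, 0.0005, -0.0008, 0.0016, 0.0881]
16 [0.0187, -0.0029, 0.0004, -0.0007, 0.0016, 0.1103]
18 [0.0223, -0.0032, 0.0004, -0.0007, 0.0017, 0.1326]
20 [0.0259, -0.0033, 0.0004, -0.0007, 0.0017, 0.1548]
22 [0.0294, -0.0033, 0.0004, -0.0006, 0.0017, 0.177]
```

Contact: the wheel has turned 5.5° clockwise with 5.5 N on the finger, as the geometry predicts. I'll continue along the arc.

Call:
{"op": "jog_arm", "data": {
  "motion": [0,0.0046,-0.0006,0,0,0,0.021,0,0.0081,-0.0014,0,0,0,0.044,0,0.0116,-0.002,0,0,0,0.066,0,0.0152,-0.0025,0,0,0,0.088,0,0.0187,-0.0029,0,0,0,0.11,0,0.0223,-0.0032,0,0,0,0.133,0,0.0259,-0.0033,0,0,0,0.155,0,0.0294,-0.0033,0,0,0,0.177]
}}

```text
t: 6.1
tool_pos: [0.5425, -0.0255, 0.0483]
orientation: [2.607, 1.752, -0.003]
force: [0.2, -0.0, 0.2]
opening: 0.0005
```

Run:
```python
from h import *
s=read_state();print(s['tool_pos'],s['force'])
cam('wrist','w6');print(wheel('w6'))
for a in (24,26,28,30,33,36,39,42): print(a,arc(a,0,.048,s))
```

```text
[ 0.54246644 -0.02550513  0.04825921] [ 0.22659147 -0.04197915  0.18011908]
{'green': (88.0, 32.9, 593), 'orange': (-31.9, 35.5, 574)}
24 [0.0021, -0.0006, 0.0005, -0.0004, 0.0014, 0.02]
26 [0.0056, -0.0014, 0.0005, -0.0004, 0.0014, 0.0423]
28 [0.0092, -0.002, 0.0005, -0.0003, 0.0014, 0.0645]
30 [0.0127, -0.0026, 0.0005, -0.0003, 0.0014, 0.0867]
33 [0.018, -0.0031, 0.0005, -0.0003, 0.0014, 0.12]
36 [0.0234, -0.0034, 0.0005, -0.0002, 0.0014, 0.1534]
39 [0.0288, -0.0034, 0.0005, -0.0002, 0.0014, 0.1867]
42 [0.0341, -0.0031, 0.0004, -0.0002, 0.0014, 0.22]
```

First click done (green at 88°, was 119°).

Call:
{"op": "jog_arm", "data": {
  "motion": [0,0.0021,-0.0006,0,0,0,0.02,0,0.0056,-0.0014,0,0,0,0.042,0,0.0092,-0.002,0,0,0,0.0645,0,0.0127,-0.0026,0,0,0,0.087,0,0.018,-0.0031,0,0,0,0.12,0,0.0234,-0.0034,0,0,0,0.153,0,0.0288,-0.0034,0,0,0,0.187,0,0.0341,-0.0031,0,0,0,0.22]
}}

```text
t: 6.95
tool_pos: [0.5471, -0.0095, 0.0483]
orientation: [2.87, 1.273, -0.005]
force: [-1.9, -2.7, 2.4]
opening: 0.0003
```

Run:
```python
from h import *
s=read_state();print(s['tool_pos'],s['force'])
for a in (44,46,48,50,52,55,58,60): print(a,arc(a,0,.048,s))
```

```text
[ 0.5470626  -0.00945076  0.04828263] [-1.89353532 -2.67087946  2.35638846]
44 [0.0045, -0.0007, 0.0005, 0.0, 0.0023, 0.0206]
46 [0.008, -0.0015, 0.0005, 0.0001, 0.0023, 0.0428]
48 [0.0116, -0.0021, 0.0005, 0.0001, 0.0023, 0.065]
50 [0.0151, -0.0027, 0.0005, 0.0001, 0.0023, 0.0872]
52 [0.0187, -0.0031, 0.0005, 0.0002, 0.0023, 0.1094]
55 [0.024, -0.0034, 0.0005, 0.0002, 0.0023, 0.1428]
58 [0.0294, -0.0035, 0.0005, 0.0003, 0.0023, 0.1761]
60 [0.033, -0.0034, 0.0004, 0.0003, 0.0023, 0.1983]
```

Call:
{"op": "jog_arm", "data": {
  "motion": [0,0.0045,-0.0007,0,0,0,0.0205,0,0.008,-0.0015,0,0,0,0.043,0,0.0116,-0.0021,0,0,0,0.065,0,0.0151,-0.0027,0,0,0,0.087,0,0.0187,-0.0031,0,0,0,0.109,0,0.024,-0.0034,0,0,0,0.143,0,0.0294,-0.0035,0,0,0,0.176]
}}

```text
t: 7.65
tool_pos: [0.5557, 0.0028, 0.0483]
orientation: [3.018, 0.865, -0.005]
force: [0.3, -0.2, -0.4]
opening: 0.0005
```

Run:
```python
from h import *
s=read_state();print(s['tool_pos'],s['force'])
cam('wrist','w7');print(wheel('w7'))
for a in (60,62,64,67,70,73,76,79): print(a,arc(a,0,.048,s))
```

```text
[0.55574668 0.00283418 0.04830628] [ 0.33458237 -0.23362093 -0.35990885]
{'green': (57.4, 33.3, 593), 'orange': (-61.5, 35.5, 596)}
60 [0.003, -0.0007, 0.0006, 0.0006, 0.0021, 0.022]
62 [0.0065, -0.0014, 0.0006, 0.0006, 0.0021, 0.0443]
64 [0.0101, -0.0021, 0.0006, 0.0007, 0.002, 0.0665]
67 [0.0154, -0.0028, 0.0006, 0.0007, 0.002, 0.0998]
70 [0.0207, -0.0032, 0.0005, 0.0008, 0.002, 0.1332]
73 [0.0261, -0.0034, 0.0005, 0.0008, 0.002, 0.1665]
76 [0.0315, -0.0033, 0.0005, 0.0009, 0.002, 0.1998]
79 [0.0368, -0.0029, 0.0005, 0.0009, 0.0019, 0.2332]
```

Two clicks done (green at 57°). On to the third.

Call:
{"op": "jog_arm", "data": {
  "motion": [0,0.003,-0.0007,0,0,0,0.022,0,0.0065,-0.0014,0,0,0,0.044,0,0.0101,-0.0021,0,0,0,0.0665,0,0.0154,-0.0028,0,0,0,0.1,0,0.0207,-0.0032,0,0,0,0.133,0,0.0261,-0.0034,0,0,0,0.1665,0,0.0315,-0.0033,0,0,0,0.2,0,0.0368,-0.0029,0,0,0,0.233]
}}

```text
t: 8.5
tool_pos: [0.5709, 0.0141, 0.0483]
orientation: [3.125, 0.297, -0.004]
force: [-0.9, 1.0, 0.5]
opening: 0.0007
```

Run:
```python
from h import *
s=read_state();print(s['tool_pos'],s['force'])
cam('wrist','w8');print(wheel('w8'))
for a in (81,83,85,87,89,91): print(a,arc(a,0,.048,s))
```

```text
[0.57086089 0.01408652 0.04828889] [-0.91084615  0.9962333   0.49192419]
{'green': (31.1, 33.9, 568), 'orange': (-86.7, 35.4, 574)}
81 [0.0029, -0.0005, 0.0006, 0.0012, 0.0016, 0.0206]
83 [0.0064, -0.0012, 0.0006, 0.0012, 0.0016, 0.0428]
85 [0.0099, -0.0019, 0.0005, 0.0012, 0.0015, 0.065]
87 [0.0134, -0.0024, 0.0005, 0.0013, 0.0015, 0.0872]
89 [0.017, -0.0028, 0.0005, 0.0013, 0.0015, 0.1095]
91 [0.0206, -0.0031, 0.0005, 0.0013, 0.0015, 0.1317]
```

Call:
{"op": "jog_arm", "data": {
  "motion": [0,0.0029,-0.0005,0,0,0,0.0205,0,0.0064,-0.0012,0,0,0,0.043,0,0.0099,-0.0019,0,0,0,0.065,0,0.0134,-0.0024,0,0,0,0.087,0,0.0134,-0.0024,0,0,0,0.087]
}}

```text
t: 9.05
tool_pos: [0.5777, 0.0168, 0.0484]
orientation: [3.139, 0.081, -0.003]
force: [-0.6, -0.6, -0.1]
opening: 0.0004
```

Run:
```python
from h import *
s=read_state();print(s['tool_pos'],s['force'])
cam('wrist','w9');print(wheel('w9'))
for a in (89,91,93,95,97,99,101,103,105,107,109): print(a,arc(a,0,.048,s))
```

```text
[0.57765717 0.01678166 0.04842234] [-0.63500282 -0.61885027 -0.09570577]
{'green': (27.4, 33.9, 569), 'orange': (-90.4, 35.4, 571)}
89 [0.0026, -0.0004, 0.0008, 0.0013, 0.001, 0.0218]
91 [0.0061, -0.0012, 0.0008, 0.0013, 0.001, 0.044]
93 [0.0096, -0.0018, 0.0008, 0.0013, 0.001, 0.0662]
95 [0.0132, -0.0023, 0.0008, 0.0013, 0.001, 0.0884]
97 [0.0167, -0.0027, 0.0008, 0.0013, 0.0009, 0.1107]
99 [0.0203, -0.003, 0.0008, 0.0014, 0.0009, 0.1329]
101 [0.0239, -0.0031, 0.0008, 0.0014, 0.0009, 0.1551]
103 [0.0274, -0.0032, 0.0008, 0.0014, 0.0009, 0.1773]
105 [0.031, -0.0031, 0.0008, 0.0014, 0.0009, 0.1996]
107 [0.0346, -0.0028, 0.0008, 0.0014, 0.0008, 0.2218]
109 [0.0382, -0.0025, 0.0008, 0.0014, 0.0008, 0.244]
```

View pics/w9.png

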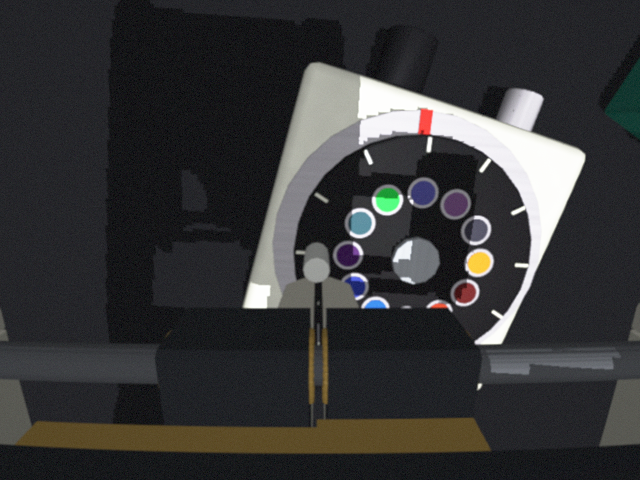

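The third stop is reached: a tick at (429,145) lines up with the red mark, and green at (387,200) is one place short. The finger is just behind the peg. Now the last click, with the finger stopping at 109° at most.

Call:
{"op": "jog_arm", "data": {
  "motion": [0,0.0026,-0.0004,0.0005,0,0,0.022,0,0.0061,-0.0012,0.0005,0,0,0.044,0,0.0096,-0.0018,0.0005,0,0,0.066,0,0.0132,-0.0023,0.0005,0,0,0.088,0,0.0167,-0.0027,0.0005,0,0,0.111,0,0.0203,-0.003,0.0005,0,0,0.133,0,0.0239,-0.0031,0.0005,0,0,0.155,0,0.0274,-0.0032,0.0005,0,0,0.177]
}}

```text
t: 9.9
tool_pos: [0.5904, 0.0191, 0.048]
orientation: [3.12, -0.351, -0.005]
force: [-2.6, 0.2, 0.9]
opening: 0.0005
```

Run:
```python
from h import *
s=read_state();print(s['tool_pos'],s['force'])
for a in (105,107,109): print(a,arc(a,0,.048,s))
```

```text
[0.59036976 0.01910791 0.0479705 ] [-2.56096755  0.23328161  0.93054218]
105 [0.0053, -0.0012, -0.0001, 0.0017, 0.0017, 0.0239]
107 [0.0088, -0.002, -0.0001, 0.0018, 0.0017, 0.0461]
109 [0.0123, -0.0026, -0.0001, 0.0018, 0.0016, 0.0683]
```

Call:
{"op": "jog_arm", "data": {
  "motion": [0,0.0053,-0.0012,0,0,0,0.024,0,0.0088,-0.002,0,0,0,0.046,0,0.0105,-0.0023,0,0,0,0.057,0,0.0105,-0.0023,0,0,0,0.057]
}}

```text
t: 10.3
tool_pos: [0.5957, 0.019, 0.048]
orientation: [3.101, -0.489, -0.005]
force: [-0.4, -0.1, -0.8]
opening: 0.0004
```

Run:
```python
from h import *
s=read_state();print(s['tool_pos'],s['force'])
cam('wrist','w10');print(wheel('w10'))
print(arc(108,.012,.05,s))
```

```text
[0.59572127 0.01902351 0.04795695] [-0.43698887 -0.05451774 -0.77330208]
{'green': (-2.4, 34.2, 596), 'orange': (-119.8, 35.1, 575)}
[-0.024, -0.0001, -0.004, 0.0018, 0.0016, 0.001]
```

View pics/w10.png

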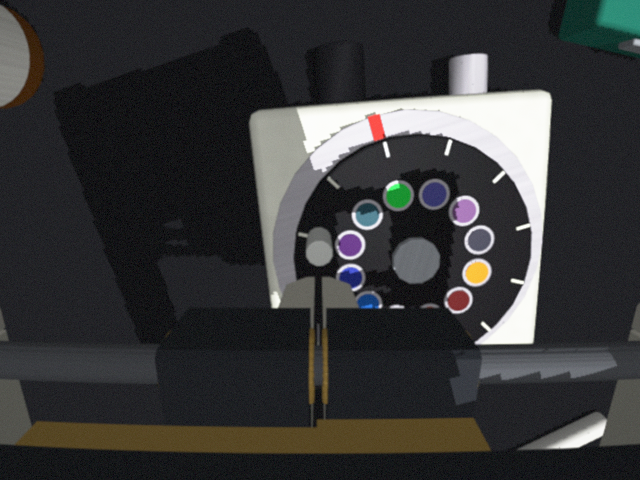

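Green at (398,195) is now in line with the red mark at (376,127). Its angle has moved from 119° to -2.4°, which is four clicks. I'll back off, rise, and measure the shutter button.

Call:
{"op": "jog_arm", "data": {
  "motion": [0,-0.008,0,-0.002,0,0,0,0,-0.02,0,-0.002,0,0,0,0,-0.024,0,-0.004,0,0,0,0,-0.024,0,-0.1,0,0,0,0,-0.024,0,-0.2,0,0,0,0,-0.024,0,-0.28,0,0,0,0,-0.024,0,-0.28,0,0,0]
}}

```text
t: 11.05
tool_pos: [0.5887, 0.023, 0.1964]
orientation: [3.102, -0.488, 0.015]
force: [1.1, 0.3, 0.0]
opening: 0.0004
```

Run:
```python
from h import *
o=-.45
print(tri([('side0',((627-480)/310*110+290+o, 345/480*170+215+o)),('scene0',(155/4+240+o,53/4+180+o))]))
for n in ('side0','scene0'):
  f,T,K,d=load(n);h=cv2.cvtColor(f,cv2.COLOR_RGB2HSV)
  u,v=(342,338) if n[1]=='i' else (279,195)
  k=np.zeros(f.shape[:2],np.uint8);k[v-15:v+15,u-15:u+15]=1
  m=k&(h[...,0]>5)&(h[...,0]<22)&(h[...,1]>150)&(h[...,2]>90)
  nn,l,st,c=cv2.connectedComponentsWithStats(m.astype(np.uint8));i=1+st[1:,4].argmax();print(n,c[i],st[i])
  for z in (.05,.054,.058): print(z,onplane([c[i]],z,T,K,d).round(4))
s=read_state();print(s['tool_pos'],s['force'],s['q'])
print(row([.52,-.30,.19],90))
cam('wrist','w11');print(wheel('w11'))
```

```text
(array([ 0.5231, -0.2972,  0.0628]), [0.0, 0.0])
side0 [341.44334975 337.50246305] [334 330  16  16 203]
0.05 [[ 0.5245 -0.2895  0.05  ]]
0.054 [[ 0.5238 -0.2925  0.054 ]]
0.058 [[ 0.523  -0.2954  0.058 ]]
scene0 [278.23188406 193.88405797] [274 190  10   9  69]
0.05 [[ 0.5184 -0.3069  0.05  ]]
0.054 [[ 0.5209 -0.3023  0.054 ]]
0.058 [[ 0.5233 -0.2978  0.058 ]]
[0.58873078 0.02296572 0.19641984] [1.14570358 0.2517018  0.03546919] [-0.04659027  0.08918041  1.52360443 -0.0020791   1.51935802  1.8360412 ]
[0.0672, 0.657, 0.0132, 0.0056, -0.0045, -1.1984]
{'green': (-1.9, 34.5, 562), 'orange': (-119.3, 34.7, 527)}
```

Run:
```python
from h import *
print(row([.463,-.278,.19],-18))
```

```text
[-0.0517, 0.6491, 0.0054, 0.0005, -0.0033, 0.0015]
```

Call:
{"op": "jog_arm", "data": {
  "motion": [0,-0.05,0.65,0.005,0,-0.003,0,0,-0.05,0.65,0.005,0,-0.003,0,0,-0.05,0.65,0.005,0,-0.003,0,0,-0.05,0.65,0.005,0,-0.003,0,0,-0.05,0.65,0.005,0,-0.003,0,0,-0.05,0.65,0.005,0,-0.003,0,0,-0.05,0.65,0.005,0,-0.003,0,0,-0.05,0.65,0.005,0,-0.003,0]
}}

```text
t: 11.9
tool_pos: [0.4612, -0.281, 0.1883]
orientation: [3.102, -0.494, -0.004]
force: [-0.2, -0.6, -1.1]
opening: 0.0003
```

Run:
```python
from h import *
cam('wrist','w12');s=read_state();print(s['tool_pos'],s['dq'].round(3))
cam('wrist','w12');
f,T,K,d=load('w12');h=cv2.cvtColor(f,cv2.COLOR_RGB2HSV)
m=(h[...,0]>5)&(h[...,0]<22)&(h[...,1]>150)&(h[...,2]>90);m[305:]=0
nn,l,st,c=cv2.connectedComponentsWithStats(m.astype(np.uint8))
for i in range(1,nn):
  if st[i,4]>60: print(c[i],st[i],onplane([c[i]],.06,T,K,d).round(4))
```

```text
[ 0.46208779 -0.27928673  0.18836998] [ 0.05  -0.006 -0.001  0.013  0.004  0.017]
[535.05290228 119.78104335] [ 514  100   43   40 1361] [[ 0.4911 -0.4799  0.06  ]]
[313.63512361 147.89087809] [ 295  129   39   40 1173] [[ 0.5251 -0.2972  0.06  ]]
[363.93362832 298.11061947] [354 291  23  14 226] [[ 0.3825 -0.2992  0.06  ]]
```

View pics/w12.png

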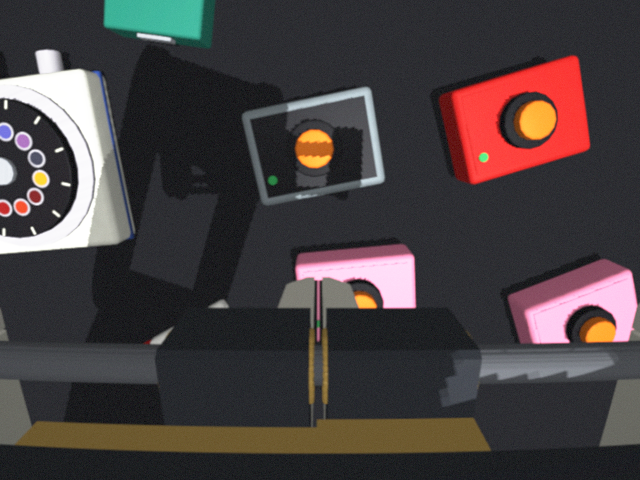

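The grey box's button is at (314,148), which puts it at (0.525,-0.297). The fixed cameras give (0.523,-0.297), so they agree. Moving above it.

Run:
```python
from h import *
print(row([.5245,-.297,.12],-18),row([.5245,-.297,.055],-18))
```

```text
[0.1292, -0.0022, 0.1371, -0.0003, 0.0011, 0.0006] [0.1294, -0.0022, 0.2671, -0.0003, 0.0011, 0.0006]
```

Call:
{"op": "jog_arm", "data": {
  "motion": [0,0.129,-0.002,0.07,0,0,0,0,0.129,-0.002,0.14,0,0,0,0,0.129,-0.002,0.21,0,0,0,0,0.129,-0.002,0.245,0,0,0,0,0.129,-0.002,0.26,0,0,0,0,0.129,-0.002,0.26,0,0,0]
}}

```text
t: 12.6
tool_pos: [0.5238, -0.295, 0.057]
orientation: [-3.101, 0.487, 0.007]
force: [-0.1, -0.2, 0.2]
opening: 0.0008
```

Run:
```python
from h import *
cam('side','d13');cam('scene','s13');s=read_state();print(s['tool_pos'],s['force'])
a=load('s13')[0][150:250,230:330]; b=load('d13')[0][290:390,290:390]
Z=lambda i:cv2.resize(i,(400,400),interpolation=cv2.INTER_CUBIC)
cv2.imwrite('pics/z13.png',np.hstack([Z(a),Z(b)])[:,:,::-1])
print(row([.5245,-.297,.045],-18))
```

```text
[ 0.52526059 -0.29674779  0.05985576] [ 0.14031719 -0.20237902 -0.06929961]
[-0.0013, 0.0009, 0.0297, -0.0001, 0.0001, 0.0012]
```

View pics/z13.png

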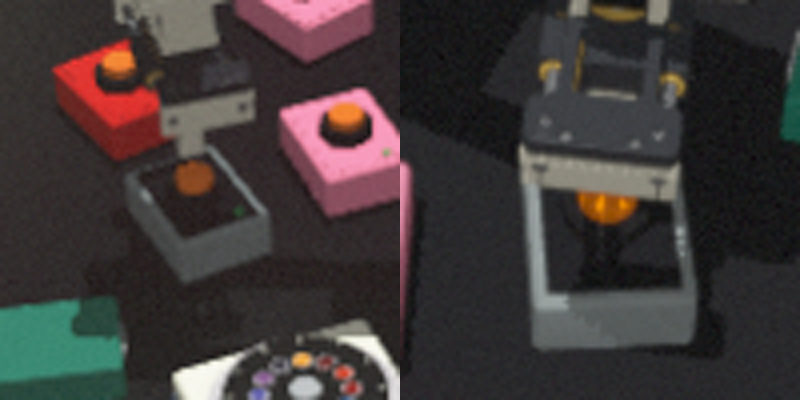

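The finger is over the orange button of the grey box, with no contact yet. Descending slowly while watching the force.

Call:
{"op": "jog_arm", "data": {
  "motion": [0,-0.001,0.001,0.006,0,0,0,0,-0.001,0.001,0.012,0,0,0,0,-0.001,0.001,0.018,0,0,0,0,-0.001,0.001,0.024,0,0,0,0,-0.001,0.001,0.029,0,0,0,0,-0.001,0.001,0.033,0,0,0,0,-0.001,0.001,0.036,0,0,0]
}}

```text
t: 13.4
tool_pos: [0.5245, -0.297, 0.0415]
orientation: [-3.103, 0.489, 0.001]
force: [-0.2, 0.3, -0.6]
opening: 0.0006
```

Call:
{"op": "jog_arm", "data": {
  "motion": [0,0,0,0.003,0,0,0,0,0,0,0.006,0,0,0,0,0,0,0.006,0,0,0]
}}

```text
t: 13.7
tool_pos: [0.5243, -0.2969, 0.0382]
orientation: [-3.103, 0.489, 0.001]
force: [-0.3, 0.6, -0.7]
opening: 0.0004
```

Call:
{"op": "jog_arm", "data": {
  "motion": [0,0,0,0.002,0,0,0,0,0,0,0.004,0,0,0,0,0,0,0.006,0,0,0,0,0,0,0.006,0,0,0]
}}

```text
t: 14.1
tool_pos: [0.5245, -0.297, 0.0354]
orientation: [-3.103, 0.489, 0.001]
force: [-0.5, 0.2, 2.6]
opening: 0.0002
```

Call:
{"op": "jog_arm", "data": {
  "motion": [0,0,0,0.002,0,0,0,0,0,0,0.004,0,0,0,0,0,0,0.004,0,0,0]
}}

```text
t: 14.4
tool_pos: [0.5245, -0.2971, 0.0334]
orientation: [-3.103, 0.489, 0.001]
force: [-0.2, 0.4, 3.1]
opening: 0.0002
```

Call:
{"op": "jog_arm", "data": {
  "motion": [0,0,0,0.002,0,0,0,0,0,0,0.004,0,0,0,0,0,0,0.004,0,0,0]
}}

```text
t: 14.7
tool_pos: [0.5245, -0.297, 0.0314]
orientation: [-3.103, 0.489, 0.001]
force: [-0.7, 1.4, 4.3]
opening: 0.0006
```

Call:
{"op": "jog_arm", "data": {
  "motion": [0,0,0,0.002,0,0,0,0,0,0,0.004,0,0,0,0,0,0,0.004,0,0,0]
}}

```text
t: 15.0
tool_pos: [0.5246, -0.2971, 0.031]
orientation: [-3.103, 0.488, 0.0]
force: [-6.2, 4.0, 17.1]
opening: 0.0003
```

The force jumped from 4.3 to 17 N and the tip stalled after about 6 mm of travel, so the button is on its stop. One look from the side, then release.

Run:
```python
from h import *
cam('scene','s14');cam('side','d14')
a=load('s14')[0][150:250,230:330]; b=load('d14')[0][290:390,290:390]
Z=lambda i:cv2.resize(i,(400,400),interpolation=cv2.INTER_CUBIC)
cv2.imwrite('pics/z14.png',np.hstack([Z(a),Z(b)])[:,:,::-1])
```

```text
(no output)
```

View pics/z14.png

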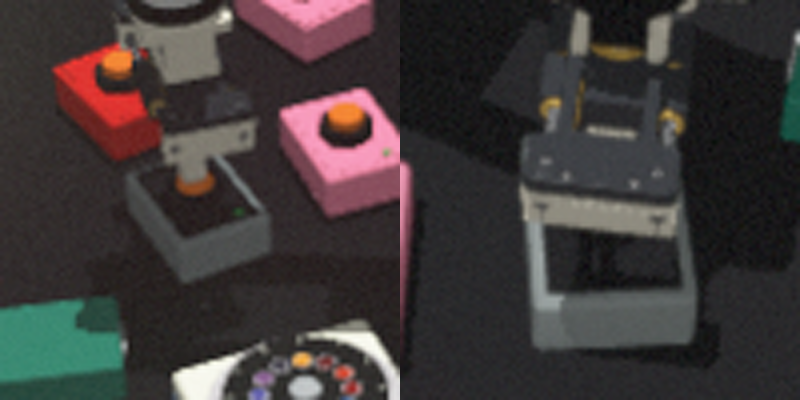

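Call:
{"op": "jog_arm", "data": {
  "motion": [0,0,0,-0.01,0,0,0,0,0,0,-0.03,0,0,0,0,0,0,-0.08,0,0,0,0,0,0,-0.15,0,0,0,0,-0.12,0,-0.25,0,0,0,0,-0.12,0,-0.31,0,0,0,0,-0.12,0,-0.31,0,0,0,0,-0.12,0,-0.31,0,0,0]
}}

```text
t: 15.9
tool_pos: [0.4684, -0.2794, 0.1884]
orientation: [3.101, -0.489, 0.006]
force: [-0.3, 0.1, -1.3]
opening: 0.0002
```

Run:
```python
from h import *
cam('wrist','w15');cam('scene','s15');cam('side','d15');s=read_state();print(s['tool_pos'],s['force'],s['dq'].round(3))
print(wheel('w15'))
f,T,K,d=load('w15');h=cv2.cvtColor(f,cv2.COLOR_RGB2HSV)
m=(h[...,0]>5)&(h[...,0]<22)&(h[...,1]>150)&(h[...,2]>90);m[305:]=0
nn,l,st,c=cv2.connectedComponentsWithStats(m.astype(np.uint8))
for i in range(1,nn):
  if st[i,4]>60: print(c[i],st[i],onplane([c[i]],.06,T,K,d).round(4))
```

```text
[ 0.4671328  -0.27825896  0.18443903] [-0.00394355  0.71011362  0.45789771] [ 0.002  0.013  0.004  0.001  0.003 -0.001]
{'orange': (-118.7, 34.6, 139)}
[535.29548872 129.15263158] [ 514  110   43   40 1330] [[ 0.4909 -0.4797  0.06  ]]
[315.22685656 155.37131231] [297 138  39  39 983] [[ 0.5259 -0.297   0.06  ]]
[363.69662921 301.42696629] [357 298  17   7  89] [[ 0.3865 -0.2988  0.06  ]]
```

View pics/d15.png

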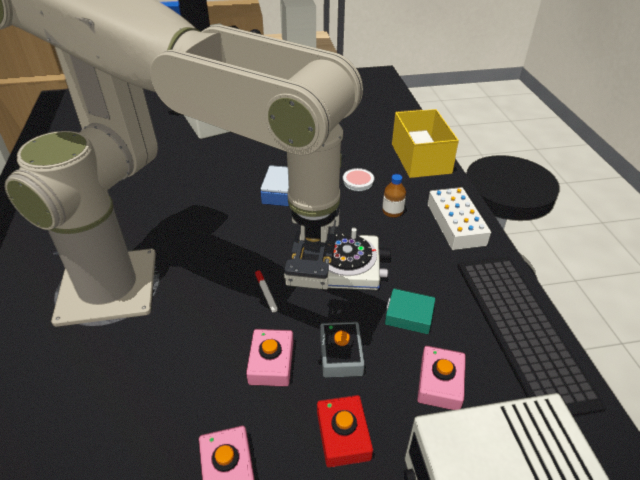

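View pics/w15.png

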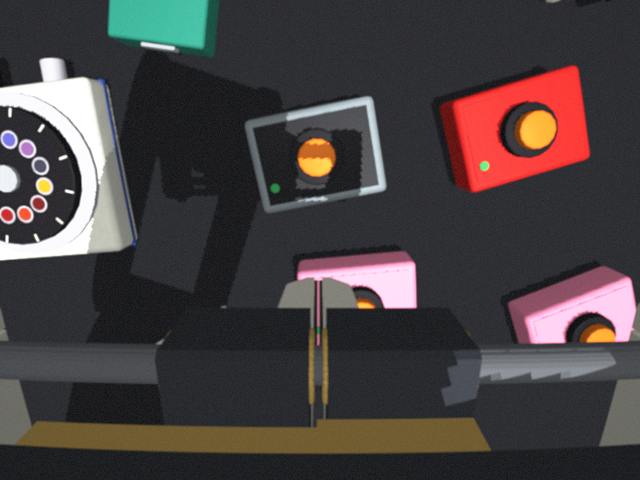

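The button is up again (same 39 px width as before). The wheel still reads the fourth stop (orange filter at -118.7°), the bystanders are where they were, and the arm is clear. Handing in.

```bash
python3 -c "
from plant import close_job
print(close_job())"
```

```text
the job is handed in; nothing more can be done
None
```

I pushed the filter wheel four clicks clockwise with the shut fingertips against the peg. Then I pressed the orange button on the grey box down to its stop, let it come up, and handed the job in at about 16 s. No verdict is reported.

- **Wheel:** the green filter went 119° → 88° → 57° → 27° → -2°, so it now stands at the red mark. After the button press the orange filter still read -118.7° (-119.8° at the fourth stop), so the wheel had not moved. The highest push I read was about 5.5 N.
- **Shutter button:** it travelled about 6 mm with the spring force rising to about 4 N, then jumped to 17 N on its stop. Afterwards it looked the same size in the wrist view as before, so it is up. I had no direct reading of the joint.
- **Surroundings:** in the last side view nothing on the bench looks moved, by eye only. The mouse was hidden by the arm there, and I did not check it separately. The arm was clear of everything.
- **Disagreement:** the real fingertip sat about 21 mm above the reported TCP. My first pass therefore went over the peg without touching it; I measured the offset in the two fixed cameras and allowed for it from then on.

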